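# Set the traverser to the locomotive's track

## Task

The shunting locomotive is to drive out over the lead track. Push the traverser deck across until the track under the locomotive meets the lead track and the spring catch has clicked fully into that track's notch, then let go. All four vehicles must stay standing on their own rails on the deck, and the things around the traverser are to be left alone.

Things in the scene. Friction and masses are not known exactly. Their poses are not given: they have to be found in the camera images.
- frame: Fixed base of the traverser: plywood board 230 mm (x) by 530 mm (y), 12 mm thick, on the bench, with two steel runners along y (tops 22 mm above the bench) and a wooden stop at each end. Origin: centre of its underside, on the bench. y: the way the deck slides; x: along the tracks, towards the lead track beyond the deck.
- lead_line (a point): Point on the base's middle line (its y = 0), at the deck's far edge and at deck height, axes as the base. The lead track, one track on a separate 160 mm wide board beyond the deck, was put down by eye: its centre line is up to 16 mm to either side (y) of this point, by how much is not measured. The catch is fixed to that board and true to its track.
- deck: Sliding deck: plywood, 210 mm (x) by 276 mm (y), moves along the base's y only, up to 110 mm either way from its start, which has the lead somewhere between its two middle tracks. Origin: centre of its top face, 40 mm above the bench; axes as the base. Four tracks along x at y = -84, -28, 28, 84 mm, rail tops 6 mm up. 0.9 kg plus 0.55 kg of vehicles; friction about 1.5 N.
- cheek_left (a point): Middle of the outer face of the deck's left (+y) side cheek, at deck-face height; axes as the deck. The cheek is an upright board 210 mm long (x), 10 mm thick, from 12 mm below to 32 mm above this point. Push here towards -y; outside it is free space, 28 mm down to the base board.
- cheek_right (a point): The same for the right (-y) cheek: push here towards +y.
- catch (a joint): Spring catch: 12 mm steel roller in a brass fork beside the lead track, pressing on a strip on the deck's far edge with one 12 mm V notch per track. Value (m): about 0.0005 riding on the strip, 0.004 sprung into a notch. Within 5 mm of a notch it pulls the deck in and centres it: rails then meet. 10 to 13 N along y drives the deck out of a notch (to pass a track); under 7 N does not.
- loco: The shunting locomotive: four wheels, a narrow low bonnet (62 mm long, 23 mm wide) in front of a taller, wider cab with windows (34 mm long, 33 mm wide). 120 mm over the buffers, 47 mm high, red-brown and black, 0.24 kg. Origin: centre of its length, at the height of the rail tops; x along the track, z up. It stands on one of the deck tracks, flanges 3 mm deep between the rails.
- van: Covered wagon: plain closed red-brown box with a grey roof, 116 mm long, 34 mm wide, 45 mm high, 0.11 kg. Origin and axes as for the locomotive.
- tanker: Tank wagon: grey lying cylinder of 29 mm diameter on a black chassis, 116 mm long, 44 mm high, 0.11 kg. Origin and axes as for the locomotive.
- wagon: Open wagon: grey open-topped box on a black chassis, 116 mm long, 32 mm wide, 33 mm high, 0.09 kg. Origin and axes as for the locomotive.
- can: Bystander: plain aluminium drinks can, 66 mm diameter, 115 mm high, standing on the bench to the left (+y) of the base. Origin: centre of its underside.
- screwdriver: Bystander: screwdriver with a black handle lying on the bench to the right (-y) of the base. Origin: on the bench, below its middle.
- parts_box: Bystander: open grey plastic parts box, 130 x 90 x 45 mm, on the bench to the left of the base, beyond the can. Origin: centre of its underside.

How it is judged:
At the end, for the whole second after the job is handed in: Catch roller sprung in over 2.5 mm with the locomotive within 22 mm of the base's middle line (so in its own track's notch), deck at rest, and all four vehicles on their rails on the deck (tilt under 0.08 rad, height within 2 mm, under 60 mm past the deck's middle) (angle between each of loco, van, tanker, wagon's own z axis and vertical below 0.08 rad and z of loco in the frame of deck between 0.004 and 0.008 m and z of van in the frame of deck between 0.004 and 0.008 m and z of tanker in the frame of deck between 0.004 and 0.008 m and z of wagon in the frame of deck between 0.004 and 0.008 m and x of each of loco, van, tanker, wagon in the frame of deck below 0.06 m and value of joint catch above 0.0025 m and y of loco in the frame of frame between -0.022 and 0.022 m and linear speed of deck below 0.01 m/s and linear speed of loco below 0.02 m/s); the robot touches nothing.
It fails at once if a vehicle is lifted off, tipped or knocked off its rails (angle between any of loco, van, tanker, wagon's own z axis and vertical above 0.3 rad or z of any of loco, van, tanker, wagon in the frame of deck above 0.016 m or z of any of loco, van, tanker, wagon in the frame of deck below -0.004 m).
It fails at once if the can, the screwdriver or the parts box is moved by more than 25 mm (distance of any of can, screwdriver, parts_box from where it was at the start of the episode above 0.025 m).
It also fails if it takes over 38 s, if anything falls off the work surface, if the arm or the gripper's body presses on something with over 40 N, if the wrist force passes 120 N, or if a joint passes its speed limit or range.

## Robot

A 7-joint arm with a two-finger parallel gripper is mounted at the origin on the work surface. World frame = base frame: x ahead of the robot, y to its left, z up, the work surface at z = 0. Lengths are in m, angles in rad, forces in N, time in s.
With the tool pointing down it reaches from about 0.4 to 0.9 m from the base axis. Payload 5.5 kg.
Tool frame: the origin (TCP) lies on the centre line of the jaws, within the pads' length; the fingertips stand 17 mm ahead of it and the grasp point (between the pads) lies 2 mm behind it; z points along the fingers, y is the line along which they close (so a half turn about z gives the same grasp; the last joint's range is limited). The gripper opens to 85 mm and grips with 20 to 120 N. Pads are 22 mm wide; open, the fingers measure 114 mm over their backs; the gripper's body (76 mm by 85 mm) begins 54 mm behind the grasp point. The pads swing forward as they close: fully open they stand 13 mm farther back than shut.
Start: joints at [-0.97, 0.501, -0.427, 1.55, 0.221, 1.138, -0.21], TCP at [0.215, 0.613, 0.248] pointing down, gripper open.
Joint ranges: [-2.88, 2.88], [-0.31, 2.03], [-1.54, 1.56], [0.2, 2.42], [-1.41, 4.55], [0.19, 2.02], [-2.57, 2.57]. Speed limits (rad/s): [2.57, 2.57, 3.14, 3.14, 3.14, 3.14, 3.14].

## Interface

Orientations are given as a rotation vector (axis times angle).
In Python, from cell import manip, eoat, solver, readout, viewer gives the robot as it stands. The module is installed in compiled form; this text tells all that it offers. Calls block until the motion is done:
- manip.move_ptp(position, orientation): joint-space move of the TCP to a pose.
- manip.move_straight(position, rot=None, speed=0.15, force_limit=None): straight line of the TCP; rot=None keeps the orientation; speed is the mean speed in m/s. With force_limit (N) it stops when the force on the tool has changed by that much, and returns True; else False.
- manip.move_j(angles): joint-space move.
- eoat.gripper_to(opening, f_grip=None): opening from 0.0 (shut) to 1.0 (fully open); f_grip is the grip in N (None keeps the last); returns when the fingers have stopped.
- manip.sleep(seconds).
- solver.ik(position, orientation): joint angles nearest the present ones, or None.
- readout.state(): the state.
- viewer.snapshot(name): name is "scene" or "top"; returns (picture, depth): 384x512x3 uint8, red, green, blue; 384x512 float32, m along the optical axis (not along the pixel's ray), 0 where there is no reading.
- viewer.camera_info(name): a dict with "fov_y" (degrees; the focal length in pixels is half the picture's height over the tangent of half this angle, whatever the lens; pixels are square), "cx", "cy" (the principal point, pixels), "dist_coeffs" ([k1, k2, p1, p2, k3] as OpenCV has them; the pictures are not rectified), "R" (3x3) and "t" (3): a world point X has camera coordinates R X + t. Camera axes: x right, y down, z forward; pixel columns grow to the right and rows downward; lengths in m; the calibration is good to about 2 mm. A picture is of the moment at which its call begins. camera_info takes no time and is no camera call.
A pose or a line that the arm cannot do raises manip.MotionError and nothing moves.
- manip.hand_in(): hands the job in; it is judged then, once.
The state is a dict: "time": time; "qpos": joint angles; "joint_vel": joint speeds; "joint_efforts": joint torques, N m; "eef_pos": TCP position; "orientation": TCP orientation; "contact_force": force on the tool from outside, world axes, zero at the start; "moment": the same for the moment, N m; "finger_gap": opening from 0.0 (shut) to 1.0 (fully open); "gripper_force": force on a finger pad.
Only numpy, scipy, OpenCV 4.12 (cv2) and the standard library are available. Lean on these libraries where they do the work, as an engineer would, in place of code of your own. Each camera call takes 0.05 s, during which the arm holds its last target. There are 200 camera calls.

## Working session

There is one attempt and no reset: what is moved stays moved. The work goes in short steps, each a Python script; the robot and the scene stay as the last script left them, time stands still between calls to the robot, and variables do not carry over. Pictures are saved under pics/ and viewed, at most 10 in all, crops included, and the job is handed in when it is done.

```bash
mkdir -p pics; cat > h.py <<'E'
import numpy as np, cv2
from cell import manip, eoat, solver, readout, viewer
def cam(n):
    c=viewer.camera_info(n); f=192/np.tan(np.radians(c["fov_y"])/2)
    return np.array([[f,0,c["cx"]],[0,f,c["cy"]],[0,0,1]]),np.array(c["dist_coeffs"],float),np.array(c["R"]),np.array(c["t"])
def on_plane(n,uv,z):
    K,d,R,t=cam(n); p=cv2.undistortPoints(np.array(uv,float).reshape(-1,1,2),K,d)[:,0]
    r=np.c_[p,np.ones(len(p))]@R; o=-R.T@t
    return o+r*((z-o[2])/r[:,2])[:,None]
def cloud(n,dep):
    K,d,R,t=cam(n); v,u=np.mgrid[:384,:512]
    p=cv2.undistortPoints(np.stack([u,v],-1).reshape(-1,1,2).astype(float),K,d)[:,0]
    X=(np.c_[p,np.ones(len(p))]*dep.reshape(-1,1)-t)@R
    X[dep.ravel()==0]=np.nan
    return X.reshape(384,512,3)
E
python3 - <<'E'
from h import *
for n in("scene","top"):
    im,d=viewer.snapshot(n); np.savez(n+"0.npz",im=im,d=d)
    cv2.imwrite(f"pics/{n}0.png",cv2.resize(im[...,::-1],(800,600),interpolation=cv2.INTER_CUBIC))
    print(n,-cam(n)[2].T@cam(n)[3],(d>0).mean())
print(readout.state())
E
```

```text
scene [ 1.12679175 -0.00168599  0.73706939] 0.9960784912109375
top [0.47081848 0.04138709 0.88880115] 0.9959259033203125
{'time': 0.1, 'qpos': array([-0.96978628,  0.50178524, -0.42683051,  1.55131245,  0.22079503,
        1.13831409, -0.21032042]), 'joint_vel': array([-0.00035956, -0.001265  , -0.00167595, -0.00229456, -0.00103833,
       -0.00125019,  0.00063557]), 'joint_efforts': array([-1.11939557e-02, -5.70809555e+01, -5.83821058e+00, -2.81750232e+01,
        1.05607396e-02,  5.44329479e-03,  1.33642251e-05]), 'eef_pos': array([0.21525393, 0.61270324, 0.24735928]), 'orientation': array([-5.27986147e-01, -3.09652048e+00,  2.70652937e-03]), 'contact_force': array([-0.17892806,  0.82290264,  0.12244376]), 'moment': array([-0.01707987,  0.02888629,  0.02325378]), 'gripper_force': 0.0, 'finger_gap': 1.0002066529513862}
```

View pics/top0.png

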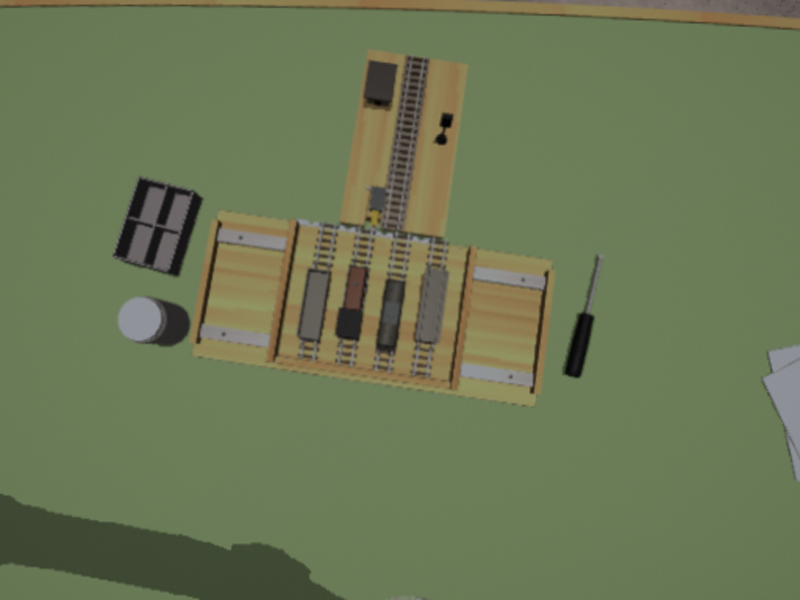

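View pics/scene0.png

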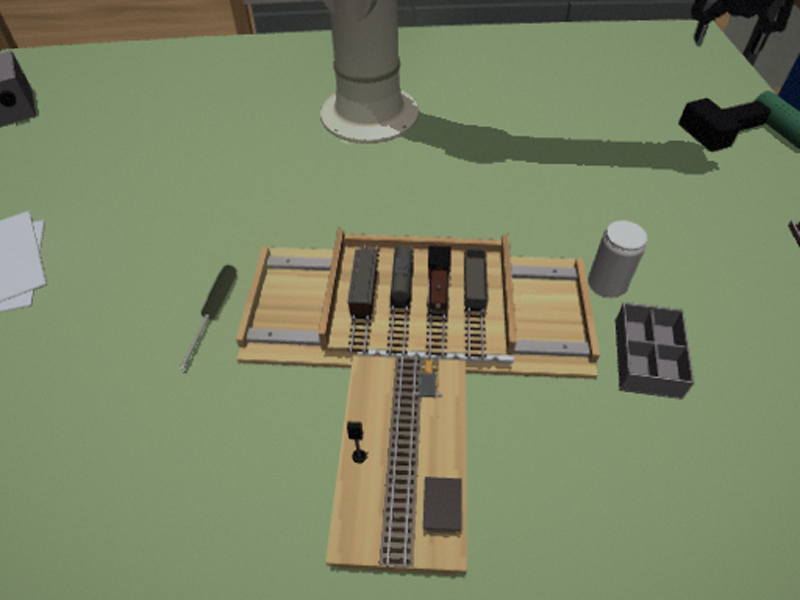

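The top view shows, left to right, the open wagon (314,305), the loco (352,300), the tanker (391,315) and the van (433,305). The lead track meets the deck at about (393,228), to the right of the loco's track (363,235), so I push the left cheek towards -y. The can is at (142,320).

```bash
python3 - <<'E'
from h import *
from sklearn import x if False else None
E
python3 - <<'E'
from h import *
z=np.load("top0.npz"); X=cloud("top",z["d"]); im=z["im"]
m=((X[...,2]>0.066)&(X[...,2]<0.078)).astype(np.uint8)
n,l,s,c=cv2.connectedComponentsWithStats(m)
for i in range(1,n):
    if s[i,4]<40: continue
    P=X[l==i]; r=cv2.minAreaRect(P[:,:2].astype(np.float32)*1000)
    print(s[i,:5]/1,c[i].round(),P.mean(0).round(4),np.round(r[0]),np.round(r[1]),round(r[2],2))
# can
P=X[(X[...,2]>.105)&(X[...,2]<.125)]; print("can",P.mean(0) if len(P) else None)
# loco
m=(X[...,2]>.06)&(X[...,0]>.3)
a=im[125:240,190:310]; cv2.imwrite("pics/topc.png",cv2.resize(a[...,::-1],None,fx=5,fy=5,interpolation=cv2.INTER_CUBIC)[:,:600])
E
```

```text
[233.  39.  21.  26. 434.] [243.  51.] [0.8873 0.0552 0.0714] [888.  55.] [42. 62.] 82.68
[171. 140.  20.  92. 445.] [180. 186.] [0.5661 0.1899 0.0714] [568. 190.] [ 11. 208.] 82.46
[288. 157.  17.  93. 437.] [296. 203.] [ 0.5331 -0.0712  0.0714] [534. -72.] [ 10. 209.] 82.51
[ 99. 192.  14.  28.  61.] [109. 207.] [0.5157 0.3486 0.0715] [517. 352.] [22. 62.] 82.79
can [0.53285035 0.35338556 0.11430213]  File "<stdin>", line 2
    from sklearn import x if False else None
                          ^^
SyntaxError: invalid syntax
```

View pics/topc.png

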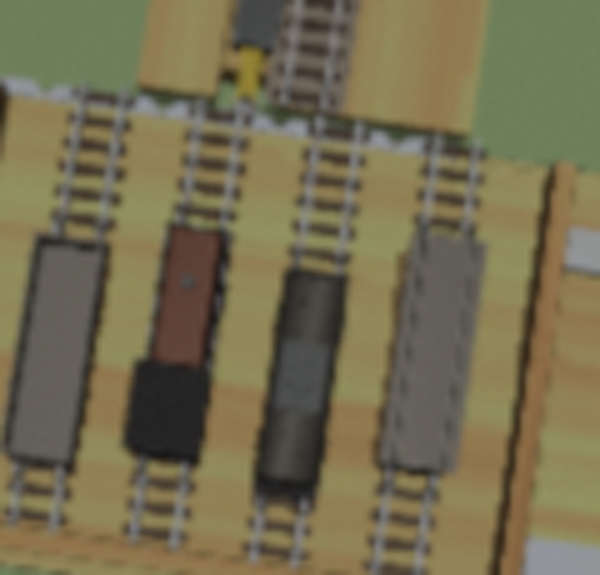

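Crop (5x): the lead rails end at about (282,100) and (338,100). The loco's track rails reach the far edge at about (198,100) and (245,108), and the tanker's at about (320,115) and (362,125). So the deck has roughly 41 mm to go. I'll refine this with a rail profile on the rail-top plane.

```bash
cat >> h.py <<'E'
th=-0.131; ex=np.array([np.cos(th),np.sin(th),0]); ey=np.array([-np.sin(th),np.cos(th),0])
C0=np.array([.551,.059,0])   # deck centre at start (cheek tops' midpoint)
def rails(im,x0,x1,n="top",z=.046):
    """saturation profile along deck y, averaged over deck x in x0..x1; returns y, profile"""
    K,d,R,t=cam(n); y=np.arange(-.13,.13,.0005); xs=np.linspace(x0,x1,25)
    P=C0+xs[:,None,None]*ex+y[None,:,None]*ey+[0,0,z]
    uv=cv2.projectPoints(P.reshape(-1,3),cv2.Rodrigues(R)[0],t,K,d)[0].reshape(25,-1,2).astype(np.float32)
    S=cv2.cvtColor(im,cv2.COLOR_RGB2HSV)[...,1].astype(np.float32)
    return y,cv2.remap(S,uv,None,cv2.INTER_CUBIC).mean(0)
def show(im,*a,**k):
    from scipy.signal import find_peaks
    y,p=rails(im,*a,**k); i,_=find_peaks(-p,prominence=8)
    print(a,k,[(round(1000*y[j],1),int(p[j])) for j in i])
E
python3 - <<'E'
from h import *
for n in("top","scene"):
    im=np.load(n+"0.npz")["im"]
    for a in[(.07,.098),(.12,.16),(.16,.2),(.2,.25),(-.098,-.075)]: show(im,*a,n=n)
z=np.load("top0.npz"); X=cloud("top",z["d"]); m=((X[...,2]>.015)&(X[...,2]<.06))
A=(X-C0); ax=A@ex; ay=A@ey
q=m&(abs(ax)<.1)&(abs(ay)>.15)&(abs(ay)<.35)
for s in(1,-1):
    k=q&(ay*s>0); h,b=np.histogram(ay[k]*s,bins=np.arange(.15,.35,.005))
    print(s,[(round(b[i],3),int(h[i]),round(float(np.median(X[...,2][k&(ay*s>b[i])&(ay*s<b[i+1])])),3)) for i in range(len(h)) if h[i]>0])
b=np.array([[-.25,.25]]);
Y=np.array([.568,.190,0]); Y2=np.array([.534,-.072,0]); print((Y-C0)@ex,(Y-C0)@ey,(Y2-C0)@ex,(Y2-C0)@ey)
print("can",(np.array([.533,.353,0])-C0)@ex,(np.array([.533,.353,0])-C0)@ey)
E
```

```text
(0.07, 0.098) {'n': 'top'} [(np.float64(-93.0), 21), (np.float64(-74.0), 23), (np.float64(-37.0), 20), (np.float64(-18.0), 16), (np.float64(19.0), 18), (np.float64(38.0), 19), (np.float64(74.5), 13), (np.float64(93.5), 18)]
(0.12, 0.16) {'n': 'top'} [(np.float64(-45.5), 96), (np.float64(-19.0), 14), (np.float64(-0.5), 15), (np.float64(8.0), 38), (np.float64(25.5), 62), (np.float64(47.5), 96)]
(0.16, 0.2) {'n': 'top'} [(np.float64(-45.0), 96), (np.float64(-19.0), 17), (np.float64(0.0), 18)]
(0.2, 0.25) {'n': 'top'} [(np.float64(-44.5), 98), (np.float64(-19.0), 19), (np.float64(0.0), 17), (np.float64(48.5), 98)]
(-0.098, -0.075) {'n': 'top'} [(np.float64(-93.0), 29), (np.float64(-74.0), 30), (np.float64(-37.0), 26), (np.float64(-18.0), 25), (np.float64(19.0), 29), (np.float64(37.5), 29), (np.float64(74.5), 31), (np.float64(93.5), 33)]
(0.07, 0.098) {'n': 'scene'} [(np.float64(-94.0), 13), (np.float64(-75.0), 15), (np.float64(-38.0), 18), (np.float64(-19.0), 15), (np.float64(18.0), 15), (np.float64(36.5), 25), (np.float64(61.0), 97), (np.float64(73.5), 9), (np.float64(92.5), 19)]
(0.12,
[... 2398 characters left out ...]
, (np.float64(0.215), 36, 0.022), (np.float64(0.22), 36, 0.022), (np.float64(0.225), 40, 0.021), (np.float64(0.23), 41, 0.021), (np.float64(0.235), 33, 0.022), (np.float64(0.24), 34, 0.021), (np.float64(0.245), 37, 0.021), (np.float64(0.25), 36, 0.021), (np.float64(0.255), 282, 0.031), (np.float64(0.26), 172, 0.034), (np.float64(0.265), 38, 0.034), (np.float64(0.305), 26, 0.019), (np.float64(0.31), 69, 0.021), (np.float64(0.315), 92, 0.024), (np.float64(0.32), 97, 0.024), (np.float64(0.325), 80, 0.024), (np.float64(0.33), 67, 0.022), (np.float64(0.335), 20, 0.019)]
-0.0002576187937532647 0.13209819693151417 0.0002576187937531537 -0.1320981969315142
can -0.05624970977077018 0.2891296770494238
```

The rail profiles from both cameras agree: loco track centre at y = +28.3 / +27.4 and lead centre at -9.5 / -10.5, so the travel is -37.9 mm. The cheek spacing, heights and rail gauge all check out. Next I close the fingers, go down outside the left cheek and feel for contact.

```bash
cat >> h.py <<'E'
from scipy.spatial.transform import Rotation as Ro
def rot(s): return Ro.from_matrix(np.c_[np.cross(s*ex,[0,0,-1.]),s*ex,[0,0,-1.]]).as_rotvec()
def W(x,y,z): return C0+x*ex+y*ey+[0,0,z]
def tcp():
    p=np.array(readout.state()["eef_pos"]); return (p-C0)@ex,(p-C0)@ey,p[2]
E
python3 - <<'E'
from h import *
q0=readout.state()["qpos"]; best=None
for s in(1,-1):
    q=solver.ik(W(0,.175,.2),rot(s))
    if q is not None:
        c=np.abs(np.array(q)-q0).max(); print(s,np.round(q,2),c)
        if best is None or c<best[0]: best=(c,s)
s=best[1]
eoat.gripper_to(0.0)
manip.move_ptp(W(0,.175,.2),rot(s))
manip.move_straight(W(0,.175,.055),speed=.12)
print(tcp(),readout.state()["contact_force"]@ey, readout.state()["time"])
hit=manip.move_straight(W(0,.140,.055),speed=.02,force_limit=1.5)
st=readout.state(); print(hit,tcp(),st["contact_force"]@ey,st["time"])
im,d=viewer.snapshot("top"); show(im,.07,.098); show(im,.2,.25)
cv2.imwrite("pics/t1.png",cv2.resize(im[100:292,100:356,::-1],None,fx=3,fy=3))
E
```

```text
1 [-0.37  0.46 -0.08  1.69  0.04  0.99 -0.59] 0.601618884641772
-1 [ 0.03  0.54 -0.63  1.67  0.35  1.05  2.3 ] 2.5120889392979366
(np.float64(0.0006437237402439678), np.float64(0.17542582028777973), np.float64(0.05590635495522688)) 0.39183808907907897 4.125
True (np.float64(-0.00026275362353776315), np.float64(0.14889340749744986), np.float64(0.05459431894826857)) -0.916304269313478 5.325
(0.07, 0.098) {} [(np.float64(-93.5), 19), (np.float64(-75.0), 18), (np.float64(-38.0), 22), (np.float64(-19.0), 19), (np.float64(18.0), 18), (np.float64(37.0), 15), (np.float64(73.5), 17), (np.float64(92.5), 14)]
(0.2, 0.25) {} [(np.float64(-44.5), 97), (np.float64(-19.0), 18), (np.float64(0.0), 17), (np.float64(49.0), 97)]
```

View pics/t1.png

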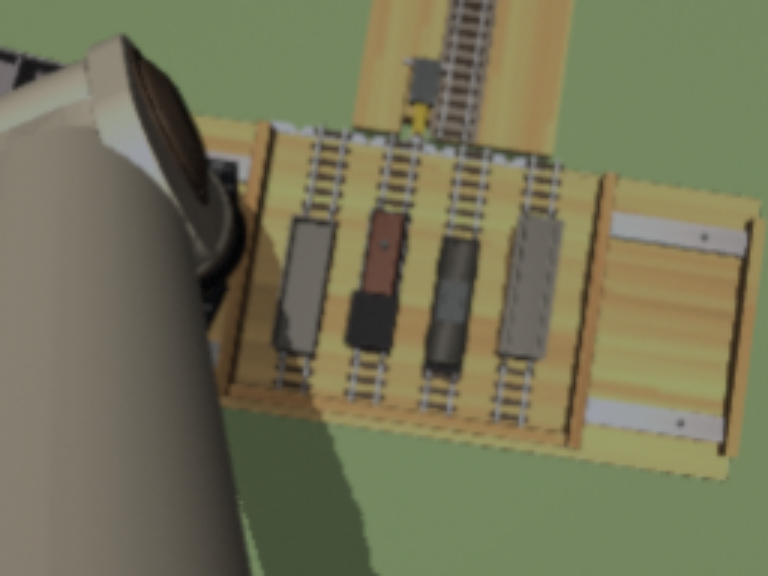

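The picture shows the fingers at the left cheek (230,270). The deck has moved by about 0.8 mm and everything is standing. 37 mm remain, so I push to 3 mm short and look again.

```bash
python3 - <<'E'
from h import *
for y in(.130,.1145):
    hit=manip.move_straight(W(0,y,.055),speed=.03,force_limit=9)
    manip.sleep(.3); st=readout.state(); print(hit,tcp(),st["contact_force"]@ey,st["time"])
im,d=viewer.snapshot("top"); show(im,.07,.098); show(im,.2,.25)
E
```

```text
False (np.float64(0.00019639704810926935), np.float64(0.12978509963594115), np.float64(0.055097722708695555)) -0.3273427445220897 6.4583
False (np.float64(-1.0304244563639771e-05), np.float64(0.11450231780094033), np.float64(0.05498392289928278)) -0.5109706654663085 7.425
(0.07, 0.098) {} [(np.float64(-112.0), 18), (np.float64(-75.0), 19), (np.float64(-56.0), 19), (np.float64(-19.0), 19), (np.float64(-0.5), 16), (np.float64(36.5), 18), (np.float64(55.5), 15), (np.float64(107.5), 66)]
(0.2, 0.25) {} [(np.float64(-44.5), 97), (np.float64(-19.0), 19), (np.float64(0.0), 18), (np.float64(48.5), 97)]
```

The loco's rails are now at -19.0 and -0.5, against -19.0 and 0.0 for the lead, so the catch has pulled the deck in ahead of the finger. I'll withdraw and verify.

```bash
python3 - <<'E'
from h import *
manip.move_straight(W(0,.165,.055),speed=.1)
manip.move_straight(W(0,.165,.25),speed=.15)
manip.move_ptp([.215,.613,.25],readout.state()["orientation"])
manip.sleep(.3)
for n in("top","scene"):
    im,d=viewer.snapshot(n); show(im,.07,.098,n=n); show(im,.2,.25,n=n)
    X=cloud(n,d)
    if n=="top":
        a=im[110:260,100:380]; cv2.imwrite("pics/t2.png",cv2.resize(a[...,::-1],(784,420),interpolation=cv2.INTER_CUBIC))
    else: cv2.imwrite("pics/s2.png",cv2.resize(im[140:260,190:350,::-1],(800,600),interpolation=cv2.INTER_CUBIC))
st=readout.state(); print(st["time"],tcp(),st["contact_force"])
E
```

```text
(0.07, 0.098) {'n': 'top'} [(np.float64(-112.0), 18), (np.float64(-75.0), 19), (np.float64(-56.0), 19), (np.float64(-19.0), 19), (np.float64(-0.5), 17), (np.float64(36.5), 19), (np.float64(55.5), 14)]
(0.2, 0.25) {'n': 'top'} [(np.float64(-44.0), 97), (np.float64(-19.0), 18), (np.float64(0.0), 17), (np.float64(49.0), 97)]
(0.07, 0.098) {'n': 'scene'} [(np.float64(-113.0), 10), (np.float64(-76.0), 13), (np.float64(-57.0), 18), (np.float64(-20.5), 18), (np.float64(-1.0), 24), (np.float64(35.5), 10), (np.float64(54.5), 19), (np.float64(87.0), 96)]
(0.2, 0.25) {'n': 'scene'} [(np.float64(-79.5), 83), (np.float64(-73.0), 84), (np.float64(-68.0), 88), (np.float64(-45.5), 94), (np.float64(-27.0), 42), (np.float64(-20.0), 5), (np.float64(-1.0), 6), (np.float64(5.5), 44), (np.float64(48.5), 94)]
11.9 (np.float64(-0.40517710268481755), np.float64(0.505307791517349), np.float64(0.2500283931415128)) [-0.08272641  0.41758602  0.0616761 ]
```

View pics/t2.png

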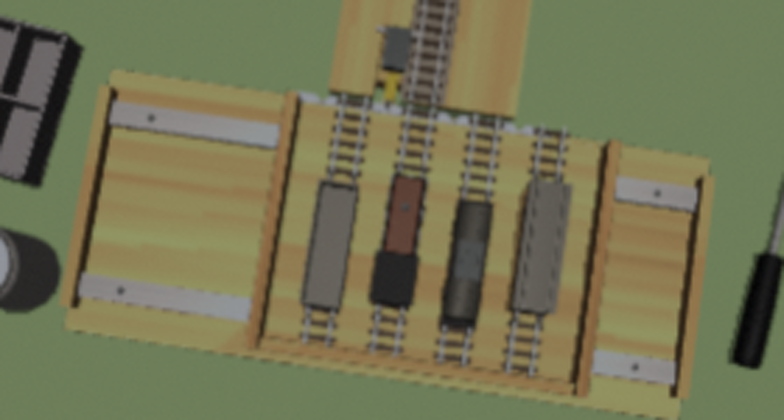

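View pics/s2.png

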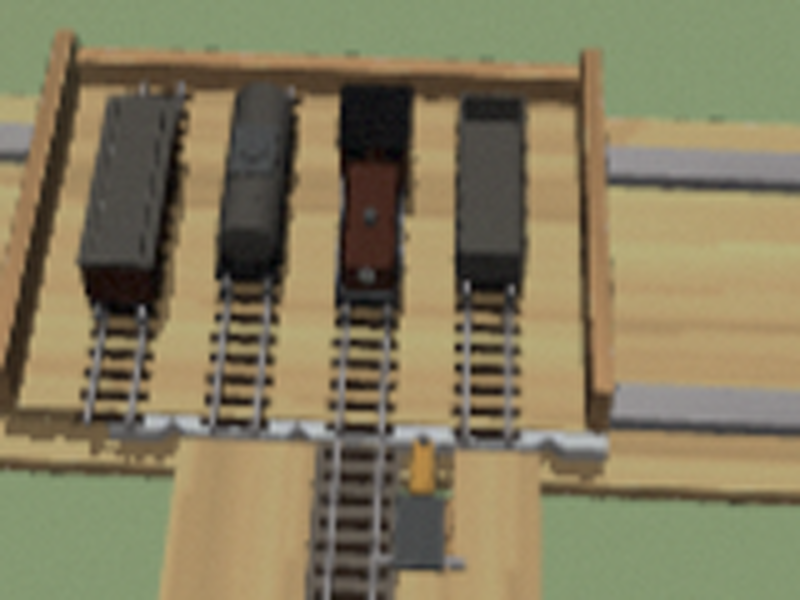

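Both views show the loco's rails in line with the lead to within 0.5 mm: deck rails at (340–390,430) run into the lead rails in the scene crop. The roller sits in the notch at (422,440), and the deck ended 2.8 mm ahead of the finger, so the catch pulled it in. All four vehicles stand on their rails and the arm is clear.

```bash
python3 -c "
from h import *
print(manip.hand_in())"
```

```text
the job is handed in; nothing more can be done
None
```

I pushed the traverser deck across until the locomotive's track met the lead track (within about 0.5 mm in both cameras) with the catch in its notch, then drew the arm clear and handed the job in at about 12 s; no verdict came back.

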